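# Slide the sanding block from its bay to the fence

## Task

Slide the blue sanding block out of the open front of its sorter bay onto the green sanding board, then push it sideways until its long side lies flush against the dark wooden fence, with the whole block flat on the board. Keep it down on the surfaces all the way, sliding it rather than lifting it, and leave the cork block, the steel puck and everything else on the bench where they are.

Things in the scene. Friction and masses are not known exactly. Their poses are not given: they have to be found in the camera images.
- sander: the sanding block: a blue block with a dark brown grit underside, 80 long (its x) x 50 wide (its y) x 32 mm high, loose, about 150 g. Origin at the centre of its underside, z up. It starts in one of the three bays of the sorter, near the open front, long side roughly along the bay.
- sorter: fixed plywood sorter: three bays side by side, open at the top and the front (-x side, towards the robot; no lip). Origin on the table. Floor from x = -70 to 72 mm, its top 8 mm above the table. Bays 75 mm wide, centred at y = -80, 0, 80 mm; walls between and outside 5 mm thick, tops 36 mm above the table; back wall: inner face x = 72, 8 thick, 45 mm high.
- board: fixed green sanding board lying in front of the sorter, 140 (x) x 350 (y) x 6 mm thick, with the same yaw as the sorter. Origin on the table under its centre. Its rear edge lies 2 to 10 mm in front of the sorter's floor, so that the block steps down 2 mm.
- fence: fixed dark brown wooden fence on the board, along its left or right end: 140 long (its x) x 20 thick (its y) x 25 mm high. Origin at the centre of its underside, on the board's top, 160 mm from the board's centre towards +y or -y; its inner face is 10 mm from the origin. Axes parallel to the board's.
- strip: fixed flat steel strip (not the fence) along the end of the board away from the fence: 140 x 20 x 4 mm, on the board's top.
- cork_block: loose cork block in another bay, 75 x 50 x 25 mm high, to be left alone. Origin at the centre of its underside.
- bench_puck: loose round steel bench block in another bay, 60 mm diameter, 20 mm high, to be left alone. Origin at the centre of its underside.
- hammer: loose hammer lying on the table to the right of the work, handle along its x; bystander.
- sanitiser: loose clear bottle, 60 mm diameter, 150 mm high, left of the work; bystander. Origin under its centre.
- jar: loose clear open jar, 76 mm diameter, 85 mm high, right of the work; bystander. Origin under its centre.
- dish: loose white dish, 80 mm diameter, 15 mm high, left of the work; bystander.
- wire_coil: loose brass ring of wire, 120 mm diameter, 8 mm high, lying flat at the left near the robot; bystander.
- file: loose file with a wooden handle, 250 mm long, lying far left; bystander.
Things that resemble listed ones, but are neither listed nor needed, are in the scene too. Of the things like the sander, leave any that is orange; of the rest the larger one is meant.

How it is judged:
By the outcome, as a careful person would: the job done as asked, in the order asked, and still so for the second after the job is handed in, with the robot touching nothing.
It also fails if it takes over 48 s, if anything falls off the work surface, if the arm or the gripper's body presses on something with over 40 N, if the wrist force passes 120 N, or if a joint passes its speed limit or range.

## Robot

A 6-joint arm with a two-finger parallel gripper is mounted at the origin on the work surface. World frame = base frame: x ahead of the robot, y to its left, z up, the work surface at z = 0. Lengths are in m, angles in rad, forces in N, time in s.
With the tool pointing down it reaches from about 0.225 to 0.725 m from the base axis. Payload 3.1 kg.
Tool frame: the origin (TCP) lies between the finger pads; the fingertips stand 22 mm ahead of it and the grasp point (between the pads) lies 3 mm ahead of it; z points along the fingers, y is the line along which they close (so a half turn about z gives the same grasp; the last joint's range is limited). The gripper opens to 85 mm and grips with 20 to 120 N. Pads are 22 mm wide; open, the fingers measure 114 mm over their backs; the gripper's body (76 mm by 85 mm) begins 54 mm behind the grasp point. The pads swing forward as they close: fully open they stand 13 mm farther back than shut.
Start: joints at [1.212, 0.048, 0.099, 1.622, 0, 1.443], TCP at [0.12, 0.511, 0.253] pointing down, gripper open.
Joint ranges: [-2.91, 2.91], [-0.99, 1.94], [-1.21, 1.42], [-2.12, 2.29], [-1.49, 1.47], [-3.14, 3.14]. Speed limits (rad/s): [2.79, 2.79, 3.14, 3.14, 3.14, 3.14].

## Interface

Orientations are given as a rotation vector (axis times angle).
In Python, from workcell import r gives the robot as it stands. Calls block until the motion is done:
- r.goto(position, orientation): joint-space move of the TCP to a pose.
- r.move_linear(position, rotation=None, v=0.15, contact_N=None): straight line of the TCP; rotation=None keeps the orientation; v is the mean speed in m/s. With contact_N (N) it stops when the force on the tool has changed by that much, and returns True; else False.
- r.movej(angles): joint-space move.
- r.grip(opening, grasp_force=None): opening from 0.0 (shut) to 1.0 (fully open); grasp_force is the grip in N (None keeps the last); returns when the fingers have stopped.
- r.dwell(seconds).
- r.inverse_kinematics(position, orientation): joint angles nearest the present ones, or None.
- r.observe(): the state.
- r.snapshot(name): name is "scene" or "top" or "wrist"; returns the picture (384x512x3 uint8, red, green, blue); there is no depth.
- r.camera_info(name): a dict with "camera_matrix" (3x3 intrinsics, pixels), "xyz" and "attitude" of the camera in the world. Camera axes: x right, y up, looking along -z (the intrinsics and any distortion apply to the point x, -y, -z); pixel columns grow to the right and rows downward; lengths in m; the calibration is good to about 2 mm. A picture is of the moment at which its call begins: read the wrist's pose just before it. camera_info takes no time and is no camera call; for the wrist camera it gives the pose at the moment of the call.
A pose or a line that the arm cannot do raises r.Unreachable and nothing moves.
- r.sign_off(): hands the job in; it is judged then, once.
The state is a dict: "time": time; "q": joint angles; "dq": joint speeds; "tau": joint torques, N m; "tool_pos": TCP position; "tool_rot": TCP orientation; "wrist_force": force on the tool from outside, world axes, zero at the start; "ft_torque": the same for the moment, N m; "finger_gap": opening from 0.0 (shut) to 1.0 (fully open); "gripper_force": force on a finger pad.
Only numpy, scipy, OpenCV 4.12 (cv2) and the standard library are available. Lean on these libraries where they do the work, as an engineer would, in place of code of your own. Each camera call takes 0.05 s, during which the arm holds its last target. There are 200 camera calls.

## Working session

There is one attempt and no reset: what is moved stays moved. The work goes in short steps, each a Python script; the robot and the scene stay as the last script left them, time stands still between calls to the robot, and variables do not carry over. Pictures are saved under pics/ and viewed, at most 10 in all, crops included, and the job is handed in when it is done.

```bash
mkdir -p pics; ls
python3 - <<'E'
from workcell import r
import cv2,numpy as np
np.set_printoptions(precision=4,suppress=True)
for n in("top","scene"):
    cv2.imwrite(f"pics/{n}0.png",r.snapshot(n)[:,:,::-1]); print(n,r.camera_info(n))
o=r.observe();print(o["time"],o["tool_pos"],o["tool_rot"],o["wrist_force"])
E
```

```text
pics
top {'camera_matrix': array([[390.8502,   0.    , 248.6027],
       [  0.    , 390.8502, 188.6075],
       [  0.    ,   0.    ,   1.    ]]), 'xyz': array([0.2441, 0.0582, 1.1184]), 'attitude': array([ 0.1738, -0.1684, -1.5286])}
scene {'camera_matrix': array([[367.6995,   0.    , 248.5964],
       [  0.    , 367.6995, 188.9501],
       [  0.    ,   0.    ,   1.    ]]), 'xyz': array([0.8968, 0.5529, 0.941 ]), 'attitude': array([0.2821, 0.7546, 2.3542])}
0.1 [0.1199 0.5106 0.2522] [-0.3617 -3.1202  0.0032] [ 0.0912  0.6078 -0.0229]
```

View pics/top0.png

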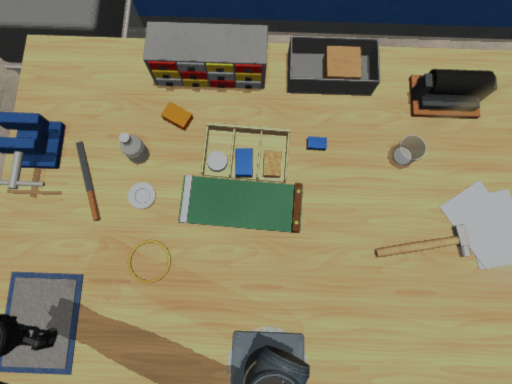

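View pics/scene0.png

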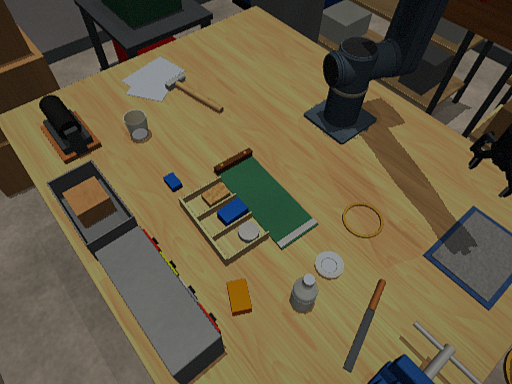

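The top view shows the sander (blue) in the middle bay at about (244,162), the puck in the left bay (217,161) and the cork in the right bay (272,163). The fence is at the right end of the board (297,207), which is -y. The small blue decoy sits at (317,143). The scene view agrees.

```bash
cat > h.py <<'E'
from workcell import r
import cv2,numpy as np
from scipy.spatial.transform import Rotation as R
np.set_printoptions(precision=4,suppress=True)
def cast(ci,px,z):
    px=np.atleast_2d(px).astype(float); K=ci["camera_matrix"]
    d=np.c_[(px-K[:2,2])/[K[0,0],K[1,1]],np.ones(len(px))]*[1,-1,-1]
    d=R.from_rotvec(ci["attitude"]).apply(d); o=np.array(ci["xyz"])
    return (o+d*((z-o[2])/d[:,2])[:,None])[:,:2]
HSV={"blue":((100,130,50),(125,255,255)),"green":((65,90,30),(90,255,255)),"fence":((3,120,20),(14,255,130))}
def blobs(im,col,amin=60):
    m=cv2.inRange(cv2.cvtColor(im,cv2.COLOR_RGB2HSV),*HSV[col])
    cs,_=cv2.findContours(m,cv2.RETR_EXTERNAL,cv2.CHAIN_APPROX_NONE)
    return sorted([c for c in cs if cv2.contourArea(c)>amin],key=cv2.contourArea,reverse=True)
def rect(ci,c,z):
    """centre, (long, short), yaw of long axis in (-pi/2,pi/2]"""
    p=cast(ci,c[:,0,:],z); ctr,(w,h),a=cv2.minAreaRect((p*1000).astype(np.float32))
    if w<h: w,h,a=h,w,a+90
    return np.array(ctr)/1000,(w,h),(a+90)%180-90
E
python3 - <<'E'
from h import *
im=r.snapshot("top");ci=r.camera_info("top")
for col,z in(("blue",.04),("green",.006),("fence",.031)):
    for c in blobs(im,col): print(col,c[:,0].mean(0),*rect(ci,c,z))
E
```

```text
blue [326.3291  10.138 ] [ 1.0572 -0.1461] (1197.1749267578125, 92.97900390625) -87.94480347633362
blue [ 45.3289 148.5526] [0.5954 0.6704] (136.8647003173828, 97.62133026123047) -0.14837646484375
blue [ 19.2115 139.8462] [0.6089 0.7403] (108.48992919921875, 60.340370178222656) 89.65496063232422
blue [243.5 162. ] [0.5618 0.0838] (77.62557220458984, 43.37546920776367) 2.0440022945404053
blue [ 18.8172 118.0323] [0.6727 0.7494] (116.2322769165039, 31.42477798461914) -87.95417857170105
blue [316.4815 142.963 ] [ 0.6267 -0.1257] (50.2356071472168, 34.67506790161133) 87.74993896484375
green [240.9931 203.7483] [0.4471 0.0871] (297.3117980957031, 134.6936492919922) 86.88782501220703
fence [296.3417 206.9667] [ 0.4372 -0.0707] (136.22283935546875, 18.493825912475586) -3.3483200073242188
```

```bash
cat >> h.py <<'E'
def down(deg,flip=False):
    return (R.from_euler("z",deg+(180 if flip else 0),degrees=True)*R.from_rotvec([0,np.pi,0])).as_rotvec()
E
python3 - <<'E'
from h import *
for fl in(0,1):
    print(fl,r.inverse_kinematics([.5,.07,.35],down(-3,fl)))
r.goto([.47,.07,.36],down(-3))
r.dwell(.2)
ci=r.camera_info("wrist");im=r.snapshot("wrist");cv2.imwrite("pics/w1.png",im[:,:,::-1]);print(ci,r.observe()["time"],r.observe()["tool_pos"])
for col,z in(("blue",.04),("green",.006),("fence",.031)):
    for c in blobs(im,col,300): print(col,c[:,0].mean(0),*rect(ci,c,z))
E
```

```text
0 [0.0062 0.0446 0.2913 1.8175 0.     0.0586]
1 [ 0.0062  0.0446  0.2913  1.8175 -0.     -3.083 ]
{'camera_matrix': array([[331.113 ,   0.    , 258.3761],
       [  0.    , 331.113 , 194.9603],
       [  0.    ,   0.    ,   1.    ]]), 'xyz': array([0.3919, 0.0739, 0.4803]), 'attitude': array([-0.247 , -0.2348,  1.5063])} 2.4583 [0.4699 0.0706 0.3599]
blue [268.2661 198.4771] [0.5426 0.0825] (47.17987060546875, 41.02055358886719) -88.35936856269836
blue [276.0103 228.5567] [0.5792 0.0839] (47.06985855102539, 42.948265075683594) -87.59175133705139
blue [132.2222 256.6667] [ 0.6235 -0.122 ] (52.57484436035156, 30.51141357421875) -89.79455551505089
green [261.6471 121.1929] [0.4449 0.0833] (290.0173034667969, 136.27134704589844) 87.0562744140625
fence [151.2122 124.8816] [ 0.4236 -0.0712] (110.40074920654297, 18.562965393066406) -3.1396255493164062
fence [322.336 347.568] [0.8077 0.161 ] (80.51826477050781, 41.79144287109375) 89.90752410888672
```

View pics/w1.png

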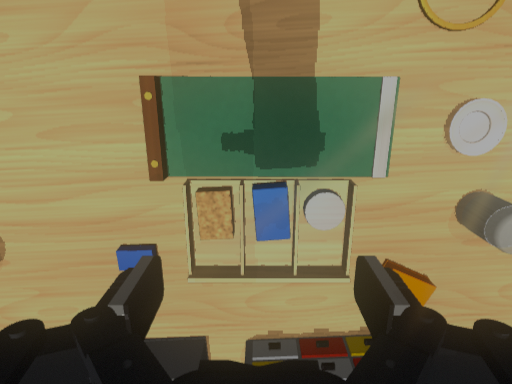

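The wrist view shows the sander at about (271,212) in the middle bay with clear floor behind it. The fence is at the left (152,128). I'll zoom in for exact edges.

Run:
```python
import cv2
im=cv2.imread("pics/w1.png")[165:290,175:365]
cv2.imwrite("pics/w1c.png",cv2.resize(im,None,fx=4.2,fy=4.2,interpolation=cv2.INTER_CUBIC))
```

```text
(no output)
```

View pics/w1c.png

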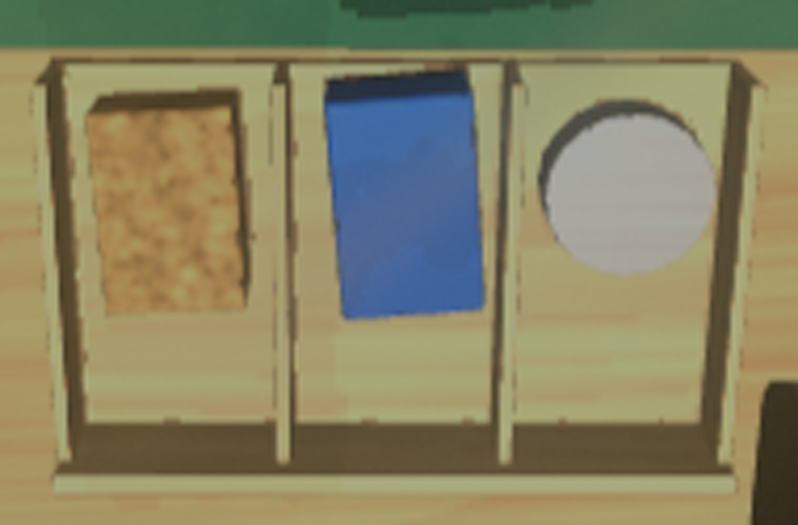

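Run:
```python
from h import *
ci=r.camera_info("wrist")
f=lambda uv,z:cast(ci,(np.array(uv)+.5)/4.2-.5+[175,165],z)
b=f([(327,100),(471,94),(484,308),(343,318)],.04);print("block",b,b.mean(0))
e=b[:2].mean(0)-b[2:].mean(0);print("len",np.linalg.norm(e),"yaw",np.degrees(np.arctan2(-e[1],-e[0])))
fb=f([(85,423),(275,423),(293,423),(490,423),(510,423),(700,423)],.008);print("back floor corners",fb)
print("floor front",f([(63,64),(730,64),(290,64),(505,64)],.008))
w=f([(281,83),(283,465),(516,83),(504,465)],.036);print("walls",w)
im=r.snapshot("wrist");c=blobs(im,"green")[0];p=cast(ci,cv2.approxPolyDP(c,6,True)[:,0],.006);print("green",p)
c=blobs(im,"fence")[0];print("fence",cast(ci,cv2.approxPolyDP(c,4,True)[:,0],.031))
```

```text
block [[0.5225 0.0589]
 [0.5229 0.1065]
 [0.6004 0.109 ]
 [0.6017 0.06  ]] [0.5619 0.0836]
len 0.07839790048687209 yaw 1.3100927224362686
back floor corners [[ 0.6559 -0.042 ]
 [ 0.6596  0.0306]
 [ 0.66    0.0375]
 [ 0.6639  0.1127]
 [ 0.6643  0.1204]
 [ 0.668   0.193 ]]
floor front [[ 0.514  -0.0341]
 [ 0.5261  0.2   ]
 [ 0.5181  0.0456]
 [ 0.522   0.121 ]]
walls [[0.517  0.0439]
 [0.6611 0.0349]
 [0.521  0.1218]
 [0.6652 0.1152]]
green [[ 0.4891 -0.0633]
 [ 0.5073 -0.0316]
 [ 0.5158  0.1348]
 [ 0.5089  0.1467]
 [ 0.4981  0.1408]
 [ 0.4704  0.1968]
 [ 0.4168  0.2296]
 [ 0.3822  0.1888]
 [ 0.3803  0.1523]
 [ 0.4126  0.1469]
 [ 0.4043  0.1414]
 [ 0.4114  0.0986]
 [ 0.4008  0.0976]
 [ 0.4072  0.0684]
 [ 0.3758  0.0647]
 [ 0.3869 -0.0193]
 [ 0.4014 -0.0431]
 [ 0.3932 -0.049 ]]
fence [[ 0.3683 -0.0726]
 [ 0.3913 -0.0788]
 [ 0.3853 -0.074 ]
 [ 0.3921 -0.0633]
 [ 0.3992 -0.0696]
 [ 0.395  -0.0781]
 [ 0.4535 -0.082 ]
 [ 0.4566 -0.0743]
 [ 0.4631 -0.0821]
 [ 0.4717 -0.0751]
 [ 0.4756 -0.0813]
 [ 0.4735 -0.0685]
 [ 0.4834 -0.0671]
 [ 0.369  -0.0598]]
```

```bash
cat >> h.py <<'E'
YAW=-3.05
u=np.array([np.cos(np.radians(YAW)),np.sin(np.radians(YAW))]); v=np.array([-u[1],u[0]])
O=np.array([.445,.0865])   # board centre
def B(x,y): return O+x*u+y*v
def toB(p): d=np.asarray(p)-O; return np.array([d@u,d@v])
E
python3 - <<'E'
from h import *
bb=toB([.5619,.0836]); print("block in board frame",bb)
yl=bb[1]; r.grip(.2)
p=toB([.632,.08])[0]
r.goto([*B(p,yl),.12],down(YAW))
hit=r.move_linear([*B(p,yl),.02],v=.04,contact_N=5)
o=r.observe();print(hit,o["tool_pos"],o["wrist_force"],o["finger_gap"],o["time"])
r.move_linear([*B(p,yl),o["tool_pos"][2]+.005],v=.05)
o=r.observe();print(o["tool_pos"],o["wrist_force"])
cv2.imwrite("pics/w2.png",r.snapshot("wrist")[:,:,::-1])
E
```

```text
block in board frame [0.1169 0.0033]
True [0.6319 0.0799 0.0303] [-0.2775  0.3495  3.9731] 0.20117522399422297 6.25
[0.6323 0.0799 0.0356] [0.287  0.3018 0.8261]
```

View pics/w2.png

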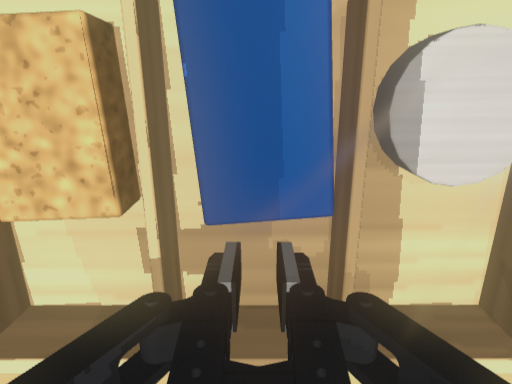

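The fingers are centred behind the block, with the tips 5 mm above the floor. The block's rear edge is at about row 220 and both fingers are clear of the walls, so I'll push it out.

Run:
```python
from h import *
z=.0356; yl=.0033
r.move_linear([*B(.053,yl),z],v=.06)
o=r.observe();print(toB(o["tool_pos"][:2]),o["wrist_force"],o["time"])
r.move_linear([*B(.062,yl),z],v=.05)
r.move_linear([*B(.062,yl),.12],v=.15)
r.goto([*B(.03,.04),.25],down(YAW))
r.dwell(.2)
ci=r.camera_info("wrist");im=r.snapshot("wrist");cv2.imwrite("pics/w3.png",im[:,:,::-1])
t=r.snapshot("top");ct=r.camera_info("top")
for i,c in((im,ci),(t,ct)):
    for b in blobs(i,"blue",150):
        q=rect(c,b,.038); print(q[0],toB(q[0]),q[1:])
print(r.observe()["time"])
```

```text
[0.0532 0.0033] [-0.2103  0.652  -0.8982] 8.9667
[0.4465 0.0932] [0.0011 0.0068] ((78.51275634765625, 49.3498649597168), -3.0989608764648438)
[ 0.6225 -0.1178] [ 0.1881 -0.1946] ((52.52666091918945, 32.305694580078125), 88.75597381591797)
[ 1.0587 -0.1464] [ 0.6253 -0.2   ] ((1199.39501953125, 93.1513671875), -87.94480419158936)
[0.596 0.671] [0.1197 0.5917] ((137.11851501464844, 98.8388442993164), -0.1483306884765625)
[0.6053 0.7397] [0.1253 0.6608] ((110.02408599853516, 69.24746704101562), -81.89907836914062)
[0.6692 0.7511] [0.1885 0.6756] ((117.32076263427734, 39.272735595703125), 89.0026626586914)
[ 0.6275 -0.126 ] [ 0.1936 -0.2025] ((50.209197998046875, 34.6733512878418), 88.0359115600586)
10.9333
```

View pics/w3.png

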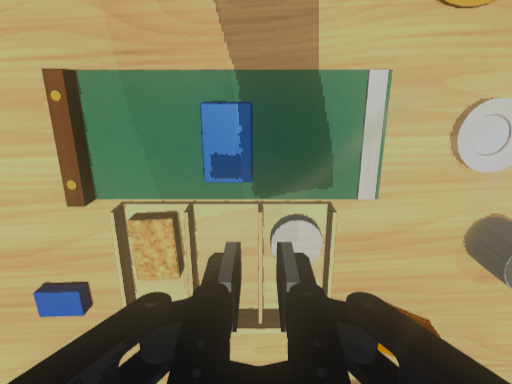

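The block is on the board, square to it at board frame (1, 7) mm. The fence is at the left (68,138). Next is the sideways push.

Run:
```python
from h import *
z=.032; r.grip(.42)
r.goto([*B(.001,.068),.12],down(YAW+90))
r.move_linear([*B(.001,.068),z],v=.12,contact_N=10)
print(r.observe()["tool_pos"])
r.move_linear([*B(.001,-.075),z],v=.06)
o=r.observe();print(toB(o["tool_pos"][:2]),o["wrist_force"],o["time"])
hit=r.move_linear([*B(.001,-.105),z],v=.02,contact_N=8)
o=r.observe();print(hit,toB(o["tool_pos"][:2]),o["wrist_force"],o["time"])
q=toB(o["tool_pos"][:2])[1]
r.dwell(.3)
r.move_linear([*B(.001,q+.03),z],v=.05)
r.move_linear([*B(.001,q+.03),.14],v=.15)
r.goto([*B(.02,-.05),.25],down(YAW)); r.dwell(.2)
ci=r.camera_info("wrist");im=r.snapshot("wrist");cv2.imwrite("pics/w4.png",im[:,:,::-1])
for b in blobs(im,"blue",150):
    k=rect(ci,b,.038); print(k[0],toB(k[0]),k[1:])
c=im[50:230,60:260];cv2.imwrite("pics/w4c.png",cv2.resize(c,None,fx=3,fy=3,interpolation=cv2.INTER_CUBIC)[:,:,::-1])
print(r.observe()["time"])
```

```text
[0.4503 0.1545 0.0328]
[ 0.0011 -0.0749] [1.1802 0.5634 0.2548] 16.0167
True [ 0.0006 -0.0874] [1.3993 0.9725 0.5826] 16.8333
[ 0.44   -0.0354] [ 0.0015 -0.122 ] ((79.32925415039062, 52.02031707763672), -2.9444351196289062)
20.4083
```

View pics/w4.png

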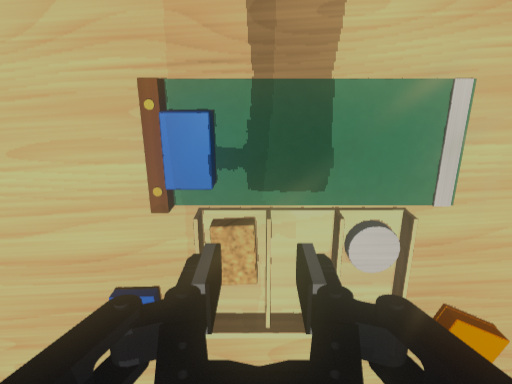

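The block looks to be against the fence, but the contact stop may have been only a spike. I'll press again and check that the force is sustained.

Run:
```python
from h import *
z=.032
r.goto([*B(.001,-.05),.14],down(YAW+90))
r.move_linear([*B(.001,-.055),z],v=.12)
r.move_linear([*B(.001,-.083),z],v=.04)
q=-.086
f0=r.observe()["wrist_force"][:2]@v
while q>-.094:
    r.move_linear([*B(.001,q),z],v=.01); o=r.observe(); f=o["wrist_force"][:2]@v-f0
    print(toB(o["tool_pos"][:2]),round(f,2),o["time"])
    if f>8: break
    q-=.0007
r.move_linear([*B(.001,q+.03),z],v=.05)
r.move_linear([*B(.001,q+.03),.14],v=.15)
r.goto([*B(-.02,-.135),.25],down(YAW)); r.dwell(.2)
ci=r.camera_info("wrist");im=r.snapshot("wrist")
for b in blobs(im,"blue",150):
    k=rect(ci,b,.038); print(k[0],toB(k[0]),k[1:],b[:,0].mean(0))
b=max(blobs(im,"blue"),key=lambda b:-np.linalg.norm(rect(ci,b,.038)[0]-B(0,-.125)))
x,y=b[:,0].mean(0).astype(int)
c=im[max(0,y-75):y+75,max(0,x-90):x+90];cv2.imwrite("pics/w5c.png",cv2.resize(c,None,fx=4,fy=4,interpolation=cv2.INTER_CUBIC)[:,:,::-1])
print(r.observe()["time"])
```

```text
[ 0.001 -0.086] 0.43 24.1583
[ 0.001  -0.0867] 0.21 24.4083
[ 0.001  -0.0874] 0.94 24.6583
[ 0.001  -0.0874] 3.85 24.9083
[ 0.001  -0.0874] 5.13 25.1583
[ 0.001  -0.0875] 8.22 25.4083
[ 0.4382 -0.0373] [-0.0002 -0.124 ] ((81.60601806640625, 49.066280364990234), -3.1119232177734375) [269.8268 187.5844]
[ 0.6197 -0.1117] [ 0.185  -0.1887] ((32.37349319458008, 23.51523780822754), -3.0441741943359375) [215.8553 335.3289]
28.5333
```

View pics/w5c.png

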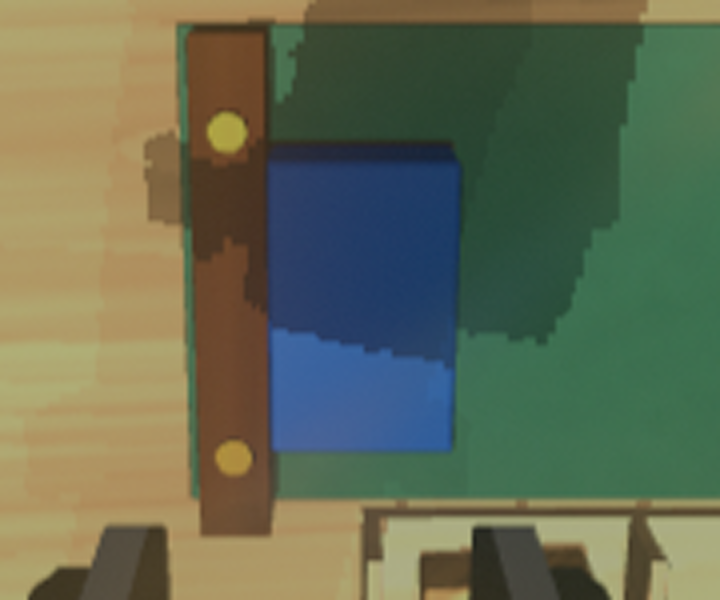

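The close-up shows the block's long side flush along the fence edge (crop column ~270) with the whole block on the board. The force rose to 8 N while the tool stayed within 0.1 mm, which means a solid stop against the fence.

```bash
python3 -c "
from workcell import r
print(r.sign_off())"
```

```text
the job is handed in; nothing more can be done
None
```

The blue sanding block was slid out of its bay onto the green board and pushed flush against the fence. It lies flat on the board, the other items were left alone, and the job was handed in at about 29 s.

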